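# Press the filled dove onto the spring seat and hold

### The job

Feel by lifting which of the two white porcelain doves is the heavier, and stand that one upright in the middle of the spring-loaded round seat of the gluing stand, leaving the lighter dove standing on the tile. Then push the dove straight down with the gripper until the seat is 8 mm down, half its travel (the brass pointer at the long middle mark, within 2 mm), never bottoming it, and finish the program still holding it pressed there. Do not tip either dove over, and do not knock about the other things on the bench.

Things in the scene. Friction and masses are not known exactly. Their poses are not given: they have to be found in the camera images.
- dove_1: white porcelain dove on a round closed plinth (48 across, 32 high) with a slug inside. Its twin looks the same, but one (steel slug) weighs 270 to 330 g, the other 110 to 150 g. Origin: centre of the underside; z up, beak to -x, tail to x=+68, head top 96 at x=-33. Folded wings give two flat upright faces 46 apart along y, x -21 to +25, height 51 to 73: grip these from above, centre 62, 25 N
- dove_2: white porcelain dove on a round closed plinth (48 across, 32 high) with a slug inside. Its twin looks the same, but one (steel slug) weighs 270 to 330 g, the other 110 to 150 g. Origin: centre of the underside; z up, beak to -x, tail to x=+68, head top 96 at x=-33. Folded wings give two flat upright faces 46 apart along y, x -21 to +25, height 51 to 73: grip these from above, centre 62, 25 N
- stand: fixed gluing stand: brown bakelite disc, 110 across, 26 high, origin at the centre of its underside; a round aluminium spring seat rises from its middle. On its +y side (y = 63 to 69) a gauge post 58 high, 22 wide, with dark marks at heights 45, 37 (longest) and 29; a brass pointer on the seat stands at them when the seat is 0, 8 and 16 down
- seat_top (a point): centre of the flat top of the spring seat, 64 across, 50 above the tile when up; it goes down with the seat; z up
- seat (a joint): travel of the spring seat straight down, in m: 0 is up, 0.016 is bottomed. It stays up until about 6.6 N rests on it (either dove alone does not move it), then gives about 0.55 N per mm; about 11 N in all, the dove's weight included, at 8 mm. It springs back up when let go
- table: the bench, its cream tile top at z = 0
- dome: bystander: glass dome with brass bayonet collar, 88 across, 107 high, origin under its centre
- owl: bystander: brown ceramic owl, 48 across, 70 high, origin under its centre
- windmill: bystander: painted tin windmill, foot 60 across, tower 106 high, vanes to about 125, origin under its centre
- spare_base: bystander: loose threaded bakelite base, 84 across, 30 high, without a seat or a post, origin under its centre
- jar: bystander: small clear jar with a steel cap, 44 across, 58 high, origin under its centre
- paint_tin: bystander: small closed steel tin, 36 across, 36 high, origin under its centre
- brush: bystander: paint brush lying flat, 150 long along its x
Mind the look-alikes: they are no part of the job. What is shaped like the dove_1 but pink is not meant. Leave any red look-alike of the dove_2 alone.

How it is judged (in metres and radians):
On the way:
1. a dove has been lifted clear of the tile (height (world z) of any of dove_1, dove_2 above 0.025 m), for 0.1 s.
At the end, for the whole second after the job is handed in: the heavier dove stands on the spring seat, upright within 8 degrees and within 10 mm of its centre; the fingers press on the dove and not on the stand; the seat is held 5.5 to 10.5 mm down through the last second; the lighter dove (it weighs under 2 N on the tile) stands upright on the tile, let go (value of joint seat between 0.0055 and 0.0105 m and contact force between the fingers and stand below 0.5 N and ((horizontal distance between dove_1 and seat_top below 0.01 m and z of dove_1 in the frame of seat_top between -0.004 and 0.004 m and angle between dove_1's own z axis and vertical below 0.14 rad and contact force between the fingers and dove_1 above 2 N and contact force between dove_1 and stand above 6 N and height (world z) of dove_2 below 0.006 m and angle between dove_2's own z axis and vertical below 0.1 rad and contact force between dove_2 and table between 0.4 and 2 N and contact force between the fingers and dove_2 below 0.1 N) or (horizontal distance between dove_2 and seat_top below 0.01 m and z of dove_2 in the frame of seat_top between -0.004 and 0.004 m and angle between dove_2's own z axis and vertical below 0.14 rad and contact force between the fingers and dove_2 above 2 N and contact force between dove_2 and stand above 6 N and height (world z) of dove_1 below 0.006 m and angle between dove_1's own z axis and vertical below 0.1 rad and contact force between dove_1 and table between 0.4 and 2 N and contact force between the fingers and dove_1 below 0.1 N))); the arm keeps its last pose, push and grip.
It fails at once if the seat is bottomed (pressed beyond 14.5 mm) (value of joint seat above 0.0145 m).
It fails at once if a dove is tipped over (more than 40 degrees) (angle between any of dove_1, dove_2's own z axis and vertical above 0.7 rad).
It fails at once if a bystander is moved by more than 30 mm or tipped over (distance of any of dome, owl, windmill, spare_base, jar, paint_tin, brush from where it was at the start of the episode above 0.03 m or angle between any of dome, owl, windmill, spare_base, jar, paint_tin's own z axis and vertical above 0.5 rad).
It also fails if it takes over 72 s, if anything falls off the work surface, if the arm or the gripper's body presses on something with over 40 N, if the wrist force passes 120 N, or if a joint passes its speed limit or range.

### The arm

A 6-joint arm with a two-finger parallel gripper is mounted at the origin on the work surface. World frame = base frame: x ahead of the robot, y to its left, z up, the work surface at z = 0. Lengths are in mm, angles in rad, forces in N, time in s.
With the tool pointing down it reaches from about 300 to 750 mm from the base axis. Payload 8.5 kg.
Tool frame: the origin (TCP) lies on the mounting face of the last link; the fingertips stand 166 mm ahead of it and the grasp point (between the pads) lies arm.tcp_to_grasp ahead of it (arm.tcp_to_grasp is the distance from the TCP to the grasp point, in mm); z points along the fingers, y is the direction in which the jaws open and shut (so a half turn about z gives the same grasp; the last joint's range is limited). The gripper opens to 88 mm and grips with 3 to 60 N. Pads are 18 mm wide; open, the fingers measure 123 mm over their backs; the gripper's body (75 mm by 187 mm) begins 45 mm behind the grasp point.
Start: joints at [-1.339, 0.381, 1.297, -0, 1.464, -0.215], TCP at [237.637, -495.994, 404.748] pointing down, gripper open.
Joint ranges: [-3.11, 3.11], [-0.89, 2.33], [0.22, 2.48], [-1.42, 4.56], [0.17, 2.85], [-2.88, 2.88]. Speed limits (rad/s): [2.39, 2.39, 3.14, 3.14, 3.14, 3.14].

### API

Orientations are given as a rotation vector (axis times angle).
In Python, from plant import arm gives the robot as it stands.
- The arm moves only by the tool arm_command, never from a script. Its argument "deltas" is a list of rows, each a list of 7 numbers: the opening, from 0 (shut) to 1 (fully open), then the shift along the tool's x, y, z in cm, then the turn, a rotation vector about the tool's x, y, z in degrees. In form: [[grip, dx, dy, dz, rx, ry, rz], ...]. A call has 1 to 8 rows; each row is the pose to reach, as a shift and turn from the pose commanded when the call began, along the tool's axes at that moment; what a row does not reach only later rows make up. A row lasts 1/8 s, in which the tool goes at most 62.5 mm and 10.7 degrees, less where a joint would pass 70% of its speed; a pose out of reach is approached as far as the arm can. A call with a gripper value outside its range is refused whole. The fingers move at their own pace and stop on an object; the grip force is fixed at half the most. Time passes only in rows, so rows that repeat a pose let the fingers close. It gives the time, the measured TCP pose, the force and the opening at its end, in the units of the state.
- arm.sense(): the state, without advancing time (a new reading comes with each control period).
- arm.camera(name): name is "side" or "top"; returns a dict with "img" (480x640x3 uint8, red, green, blue), "vfov" (degrees; the focal length in pixels is half the picture's height over the tangent of half this angle, whatever the lens; pixels are square), "cx", "cy" (the principal point, pixels), "distortion" ([k1, k2, p1, p2, k3] as OpenCV has them; the pictures are not rectified), "R" (3x3) and "t" (3): a world point X has camera coordinates R X + t. Camera axes: x right, y down, z forward; pixel columns grow to the right and rows downward; lengths in mm; the calibration is good to about 2 mm. A picture is of the moment at which its call begins. There is no depth.
- arm.close_job(): hands the job in, once; it reports no verdict.
The state is a dict: "t": time; "q": joint angles; "joint_velocities": joint speeds; "joint_efforts": joint torques, N m; "eef_pos": TCP position; "ee_rot": TCP orientation; "wrist_force": force on the tool from outside, world axes, zero at the start; "ft_torque": the same for the moment, N m; "opening": finger opening in mm.
Only numpy, scipy, OpenCV 4.12 (cv2) and the standard library are available. Lean on these libraries where they do the work, as an engineer would, in place of code of your own. Each camera call takes 0.05 s, during which the arm holds its last target.

## Working session

There is one attempt and no reset: what is moved stays moved. The work goes in short steps, Python scripts to look and compute and a tool call to move; the robot and the scene stay as the last step left them, time stands still between calls to the robot, and variables do not carry over. Pictures are saved under pics/ and viewed, and the job is handed in when it is done.

Besides the shell and the picture viewer there is one more tool, called after "Call:" as name(argument=value, ...) on one line, values as JSON. arm_command: Moves the arm, as the interface text tells. Its arguments: {"type":"object","properties":{"deltas":{"type":"array","items":{"type":"array","items":{"type":"number"}}}},"required":["deltas"]}

```bash
mkdir -p pics; ls
python3 - <<'E'
from plant import arm
import cv2
s=arm.sense();print({k:s[k] for k in ('t','eef_pos','ee_rot','wrist_force','opening')},arm.tcp_to_grasp)
for n in('top','side'):
    c=arm.camera(n);cv2.imwrite(f'pics/{n}0.png',c['img'][:,:,::-1]);print(n,{k:c[k] for k in c if k!='img'})
E
```

```text
pics
{'t': 0.0, 'eef_pos': array([ 237.64007188, -495.9648957 ,  404.1558508 ]), 'ee_rot': array([-3.06213049e+00, -6.95759069e-01,  3.40490042e-05]), 'wrist_force': array([0.79131247, 0.48618654, 0.22187853]), 'opening': 87.76764476969203} 147.29999999999998
top {'vfov': 49.79169555048501, 'cx': 320.4656006108818, 'cy': 239.64912166412282, 'distortion': array([-0.10184391,  0.        ,  0.        ,  0.        ,  0.        ]), 'R': array([[-0.02882104, -0.99945889,  0.01585142],
       [-0.99829575,  0.02797523, -0.05121508],
       [ 0.05074392, -0.01730048, -0.99856184]]), 't': array([  20.90571385,  561.72295068, 1074.56003338])}
side {'vfov': 42.43701829993354, 'cx': 311.7372498907847, 'cy': 237.9738529809492, 'distortion': array([-0.19832338,  0.        ,  0.        ,  0.        ,  0.        ]), 'R': array([[-0.98885531, -0.14873207,  0.00662893],
       [-0.1082662 ,  0.68782503, -0.71775703],
       [ 0.10219394, -0.71047554, -0.69626209]]), 't': array([ 562.05178949,   90.5863812 , 1462.9871786 ])}
```

View pics/top0.png

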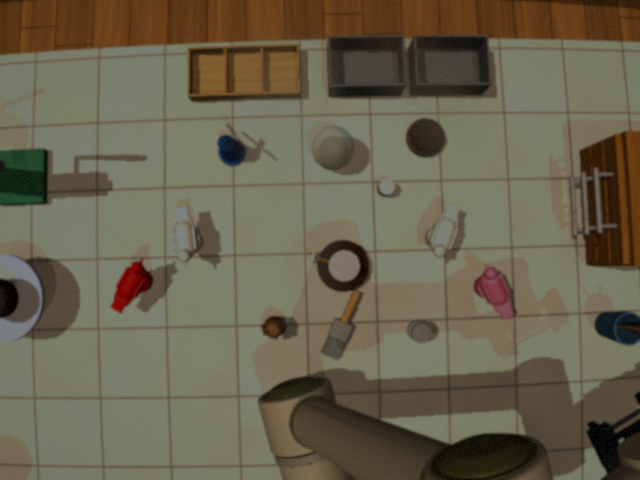

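View pics/side0.png

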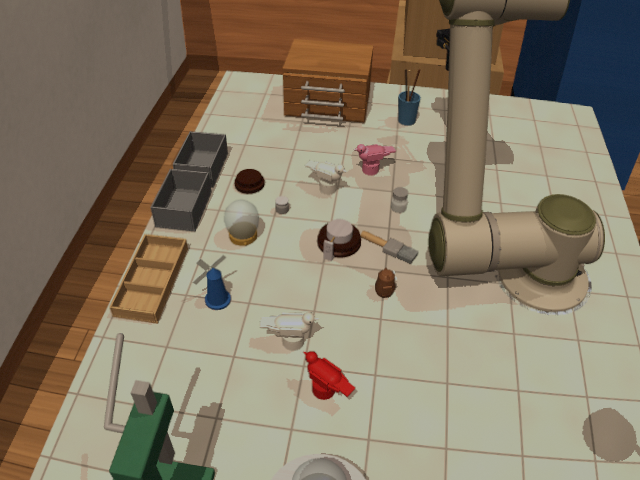

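The top picture shows four doves. Two are white, at (184,235) and (442,232), and fit the description. The red one at (131,287) and the pink one at (493,290) are the look-alikes. The stand, with its aluminium seat, is at (343,265), and the spare base without a seat is at (426,138). I'll confirm these in an enlarged crop.

```bash
cat > h.py <<'E'
import numpy as np,cv2
from plant import arm
def K(c):
    f=240/np.tan(np.radians(c['vfov'])/2);return np.array([[f,0,c['cx']],[0,f,c['cy']],[0,0,1.]])
def ray(c,uv):
    p=cv2.undistortPoints(np.array([[uv]],float),K(c),np.array(c['distortion']))[0,0]
    R=np.array(c['R']);return -R.T@c['t'],R.T@np.array([p[0],p[1],1])
def onz(c,uv,z):
    o,d=ray(c,uv);return o+d*(z-o[2])/d[2]
def proj(c,X):
    return cv2.projectPoints(np.array(X,float).reshape(-1,3),cv2.Rodrigues(np.array(c['R']))[0],np.array(c['t']),K(c),np.array(c['distortion']))[0][:,0]
def tri(c1,u1,c2,u2):
    o1,d1=ray(c1,u1);o2,d2=ray(c2,u2)
    a=np.linalg.lstsq(np.c_[d1,-d2],o2-o1,rcond=None)[0]
    p,q=o1+a[0]*d1,o2+a[1]*d2;return (p+q)/2,np.linalg.norm(p-q)
def crop(img,x,y,w,h,k):
    return cv2.resize(img[y:y+h,x:x+w],None,fx=k,fy=k,interpolation=cv2.INTER_CUBIC)[:,:,::-1]
E
python3 - <<'E'
from h import *
t=arm.camera('top')['img'];s=arm.camera('side')['img']
a=[crop(t,150,195,66,80,4.9),crop(t,410,195,66,80,4.9),crop(t,305,225,66,80,4.9)]
b=[crop(s,255,290,66,66,4.9),crop(s,300,145,66,66,4.9),crop(s,308,207,66,66,4.9)]
a=[cv2.resize(x,(265,300)) for x in a];b=[cv2.resize(x,(265,265)) for x in b]
cv2.imwrite('pics/crop0.png',np.vstack([np.hstack(a),np.hstack(b)]))
E
```

```text
(no output)
```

View pics/crop0.png

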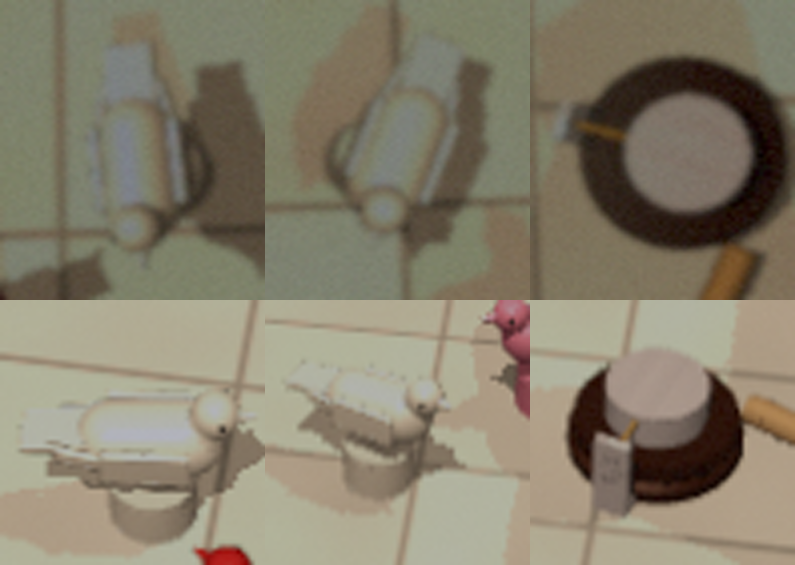

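Run:
```python
from h import *
T=arm.camera('top');S=arm.camera('side')
for n,ht,hs,tt,ts in(('L',(184.4,255.8),(308.3,318.1),(182.4,207.8),(260.5,323)),('R',(439.6,250.5),(339.6,168.7),(451.6,207),(306.5,164.5))):
    h,e=tri(T,ht,S,hs);t,e2=tri(T,tt,S,ts);print(n,h.round(1),round(e,1),t.round(1),round(e2,1))
    for z in(60,70): 
        t=onz(T,tt,z)
        d=(t-h)[:2];L=np.hypot(*d);d/=L
        o=h[:2]+33*d
        print(z,'len',L,'yaw of +x',np.degrees(np.arctan2(d[1],d[0])),'origin',o)
        print(' side base front px',proj(S,np.r_[o,0]), 'top back px',proj(T,np.r_[o,0]))
# stand seat
for im,c,n in((T,(343,264),'T'),):
    pass
# seat ellipse from the top: brightness mask vs dark brown
g=T['img'].astype(int).sum(2); 
roi=np.zeros(g.shape,np.uint8); dark=(g<140).astype(np.uint8)
cv2.imwrite('pics/d.png',dark*255)
m=((g>200)).astype(np.uint8);n,l,st,ce=cv2.connectedComponentsWithStats(m)
for i in range(n):
    if 600<st[i][4]<3000 or l[264,343]==i: print('seat?',st[i],ce[i])
n,l,st,ce=cv2.connectedComponentsWithStats(dark)
for i in range(n):
    if st[i][4]>150: print('dark',st[i],ce[i])
i=l[264+22,343]
```

```text
L [534.4 276.2  81.1] 0.3 [633.5 285.2  56.1] 1.4
60 len 98.27554700822158 yaw of +x 4.607896277147087 origin [567.27665196 278.86589204]
 side base front px [[292.97588284 340.6482777 ]] top back px [[192.2229211  241.15272328]]
70 len 96.90316503569973 yaw of +x 3.191732602598312 origin [567.33212471 278.05214967]
 side base front px [[293.01425389 340.34374212]] top back px [[192.59971952 241.11620374]]
R [ 529.9 -231.    79.6] 1.1 [ 621.3 -265.4   56.2] 3.5
60 len 95.2874409615008 yaw of +x -20.562692964857913 origin [ 560.79128472 -242.56480517]
 side base front px [[327.63302973 188.02255439]] top back px [[435.32549153 237.37289176]]
70 len 93.33233636514795 yaw of +x -19.204356418552823 origin [ 561.05736142 -241.8291155 ]
 side base front px [[327.50195203 188.18149302]] top back px [[434.98365117 237.25895271]]
seat? [345  53  48  30 668] [366.36526946  69.58233533]
seat? [328 250  32  32 802] [343.53366584 265.35162095]
seat? [336 394  43  24 675] [360.37037037 402.70518519]
dark [     0      0    640    480 278951] [309.62727146 237.12522629]
dark [526   0 114  14 619] [5
[... 406 characters left out ...]
 137.95577889]
dark [ 580  133   55  133 3840] [608.328125 204.15625 ]
dark [219 136  26  28 534] [231.1329588  149.74906367]
dark [ 10 151  18  15 161] [ 18.37267081 156.83229814]
dark [   0  150   48   55 1574] [ 24.71855146 180.8094028 ]
dark [587 180  10  46 301] [591.34883721 202.7076412 ]
dark [ 318  241   51   50 1130] [343.63982301 265.94159292]
dark [114 262  39  48 793] [134.21059269 283.31273644]
dark [  0 280  19  37 586] [  7.7337884  297.74573379]
dark [ 596  312   44   32 1097] [618.86873291 326.20601641]
dark [263 317  26  21 276] [275.77173913 325.27173913]
dark [ 260  376  287  104 7711] [426.36545195 439.0025937 ]
dark [ 587  409   53   71 2395] [616.7782881  446.53235908]
```

```bash
cat >> h.py <<'E'
from scipy.spatial.transform import Rotation as Ro
def plan(x,y,zg,yaw):
    """grasp point target (mm), dove yaw deg -> cm shift and rz deg in the tool frame, from measured pose"""
    s=arm.sense();R=Ro.from_rotvec(s['ee_rot']);M=R.as_matrix()
    d=np.array([x,y,zg+arm.tcp_to_grasp])-s['eef_pos']
    ang=np.degrees(np.arctan2(M[1,0],M[0,0])) # tool x heading in world
    tw=(yaw-ang+90)%180-90   # world turn, about +z
    # full target: tool z straight down, tool x heading = yaw(+180k)
    h=np.radians(ang+tw);X=np.array([np.cos(h),np.sin(h),0]);Z=np.array([0,0,-1.]);N=np.c_[X,np.cross(Z,X),Z]
    rv=Ro.from_matrix(M.T@N).as_rotvec(degrees=True)
    print('pos',s['eef_pos'].round(1),'tilt',np.degrees(np.arccos(-M[2,2])).round(2),'heading',ang.round(2),'q6',s['q'][5].round(2),'t',round(s['t'],2))
    print('shift cm',(M.T@d/10).round(2),'turn deg',rv.round(2),'F',s['wrist_force'].round(2),'open',round(s['opening'],1))
E
python3 - <<'E'
from h import *
T=arm.camera('top');S=arm.camera('side')
print('seat',onz(T,(343.53,265.35),50))
print('post',onz(T,(313.5,257.5),58))
for n,p,z in(('windmill',(231,150),80),('dome',(333,147),80),('jar',(421,330),58),('owl',(274,326),60),('tin',(387,187),36),('red',(131,287),60),('pink',(493,290),60)):print(n,onz(T,p,z).round())
# seat side ellipse
g=S['img'][207:273,308:374];hsv=cv2.cvtColor(g,cv2.COLOR_RGB2HSV);print(proj(S,onz(T,(343.53,265.35),50)))
print('L');plan(567,278.5,62,4);print('R');plan(561,-242,62,-20)
E
```

```text
seat [506.65299895 -39.82327241  50.        ]
post [524.22286789  20.77692853  58.        ]
windmill [743. 180.  80.]
dome [744. -24.  80.]
jar [ 371. -192.   58.]
owl [389. 104.  60.]
tin [ 667. -136.   36.]
red [475. 392.  60.]
pink [ 447. -344.   60.]
[[339.30779822 226.68900985]]
L
pos [ 237.6 -496.   404.7] tilt 0.01 heading 25.6 q6 -0.22 t 0.4
shift cm [ 63.17 -55.61  19.55] turn deg [-1.00e-02  0.00e+00  2.16e+01] F [-0.37  0.3  -0.9 ] open 88.3
R
pos [ 237.6 -496.   404.7] tilt 0.01 heading 25.6 q6 -0.22 t 0.4
shift cm [40.14 -8.93 19.54] turn deg [-1.00e-02  0.00e+00  4.56e+01] F [-0.37  0.3  -0.9 ] open 88.3
```

Call:
arm_command(deltas=[[1,40.1,-8.9,7.5,0,0,45.6],[1,40.1,-8.9,7.5,0,0,45.6],[1,40.1,-8.9,7.5,0,0,45.6],[1,40.1,-8.9,7.5,0,0,45.6],[1,40.1,-8.9,7.5,0,0,45.6],[1,40.1,-8.9,7.5,0,0,45.6],[1,40.1,-8.9,7.5,0,0,45.6],[1,40.1,-8.9,7.5,0,0,45.6]])

```text
t: 1.4
eef_pos: [563.0, -239.6, 328.4]
ee_rot: [-3.094, 0.538, 0.002]
wrist_force: [-0.1, 0.3, 0.3]
opening: 87.8
```

Run:
```python
from h import *
plan(561,-242,62,-20)
a=arm.camera('top');b=arm.camera('side')
cv2.imwrite('pics/a1.png',np.hstack([crop(a['img'],380,170,130,150,3),crop(b['img'],270,80,130,150,3)]))
```

```text
pos [ 563.  -239.6  328.4] tilt 0.1 heading -19.71 q6 1.32 t 1.4
shift cm [-0.09  0.31 11.91] turn deg [-0.05  0.09  0.29] F [-0.14  0.27  0.26] open 87.8
```

View pics/a1.png

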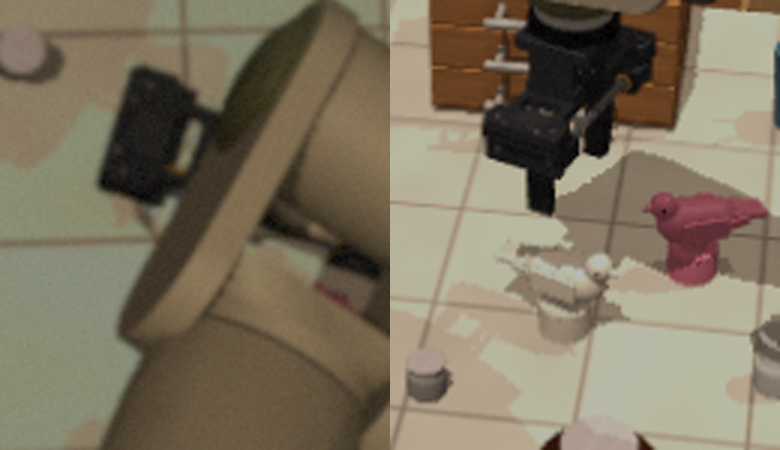

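The gripper hangs open over the right-hand white dove, with the jaws lying across its wings. I'm going down.

Call:
arm_command(deltas=[[1,0,0,3,0,0,0],[1,0,0,6,0,0,0],[1,0,0,9,0,0,0],[1,0,0,11,0,0,0],[1,0,0,12,0,0,0],[1,0,0,12,0,0,0]])

```text
t: 2.25
eef_pos: [560.4, -243.2, 209.9]
ee_rot: [-3.093, 0.547, 0.0]
wrist_force: [0.2, -0.7, -0.3]
opening: 88.2
```

Run:
```python
from h import *
plan(561,-242,62,-20)
b=arm.camera('side')
cv2.imwrite('pics/a2.png',crop(b['img'],270,80,130,150,4))
```

```text
pos [ 560.4 -243.2  209.9] tilt 0.01 heading -20.07 q6 1.32 t 2.25
shift cm [ 0.02 -0.14  0.06] turn deg [ 0.    0.01 -0.07] F [ 0.23 -0.73 -0.26] open 88.2
```

View pics/a2.png

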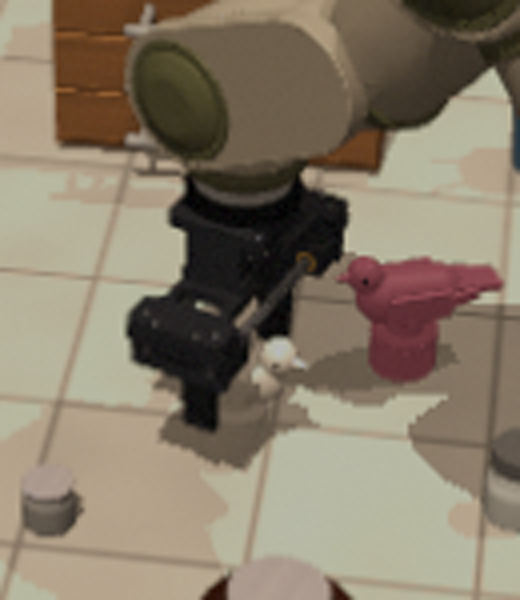

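Call:
arm_command(deltas=[[0.75,0,0,0,0,0,0],[0.65,0,0,0,0,0,0],[0.58,0,0,0,0,0,0],[0.5,0,0,0,0,0,0],[0,0,0,0,0,0,0],[0,0,0,0,0,0,0],[0,0,0,0,0,0,0]])

```text
t: 3.18
eef_pos: [560.9, -242.3, 209.8]
ee_rot: [-3.094, 0.545, -0.0]
wrist_force: [1.1, 1.9, 1.6]
opening: 46.0
```

Call:
arm_command(deltas=[[0,0,0,-1,0,0,0],[0,0,0,-2.5,0,0,0],[0,0,0,-4,0,0,0],[0,0,0,-5,0,0,0],[0,0,0,-5,0,0,0],[0,0,0,-5,0,0,0],[0,0,0,-5,0,0,0]])

```text
t: 4.05
eef_pos: [560.7, -242.4, 259.2]
ee_rot: [-3.093, 0.546, 0.002]
wrist_force: [-0.2, 0.3, -3.8]
opening: 45.8
```

Run:
```python
from h import *
b=arm.camera('side')
F=[]
for i in range(8):
    F.append(arm.sense()['wrist_force']); arm.camera('side')
print(np.array(F).round(2),np.mean(F,0));plan(561,-242,112,-20)
cv2.imwrite('pics/a3.png',crop(b['img'],270,80,130,150,4))
```

```text
[[ 0.27 -0.35 -3.27]
 [ 0.23  0.72 -3.65]
 [-0.62 -0.16 -3.18]
 [ 0.14 -0.23 -3.21]
 [-0.36 -0.21 -2.28]
 [-0.15 -1.4  -3.04]
 [-0.82  0.26 -3.57]
 [-0.48  0.52 -3.18]] [-0.22528633 -0.10563391 -3.17309671]
pos [ 560.8 -242.4  259.7] tilt 0.01 heading -20.0 q6 1.32 t 4.5
shift cm [ 0.   -0.05  0.04] turn deg [-0.    0.01  0.  ] F [ 0.53 -0.6  -3.49] open 45.9
```

View pics/a3.png

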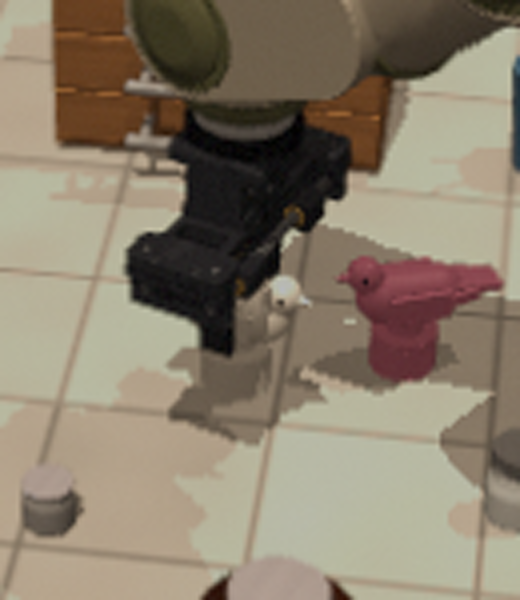

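It weighs about 3.17 N, or 323 g. That falls in the 270–330 g range, so this is the heavier dove (the light one would read at most 1.5 N). I'll carry it over the seat.

Run:
```python
from h import *
plan(506.6,-39.8,142,-20)
```

```text
pos [ 560.8 -242.4  259.7] tilt 0.01 heading -20.0 q6 1.32 t 4.5
shift cm [-12.03 -17.19  -2.96] turn deg [-0.    0.01  0.  ] F [ 0.53 -0.6  -3.49] open 45.9
```

Call:
arm_command(deltas=[[0,0,0,-2,0,0,0],[0,-1.5,-2,-4,0,0,0],[0,-4,-5.7,-4,0,0,0],[0,-7,-10,-4,0,0,0],[0,-10,-14,-4,0,0,0],[0,-11.5,-16.5,-3.5,0,0,0],[0,-12.03,-17.2,-3,0,0,0],[0,-12.03,-17.2,-3,0,0,0]])

```text
t: 5.5
eef_pos: [506.7, -39.8, 289.6]
ee_rot: [3.094, -0.545, -0.0]
wrist_force: [-0.2, -0.1, -3.1]
opening: 46.1
```

Call:
arm_command(deltas=[[0,0,0,0,0,0,0],[0,0,0,0,0,0,0]])

```text
t: 5.75
eef_pos: [506.9, -40.6, 289.8]
ee_rot: [3.093, -0.547, 0.001]
wrist_force: [0.0, -0.5, -2.9]
opening: 45.8
```

Run:
```python
from h import *
plan(506.6,-39.8,142,-20)
a=arm.camera('top');b=arm.camera('side')
cv2.imwrite('pics/a4t.png',crop(a['img'],270,190,150,120,5))
cv2.imwrite('pics/a4s.png',crop(b['img'],270,120,130,150,4))
g=arm.sense()['eef_pos']
h=np.radians(-20);c,s=np.cos(h),np.sin(h)
def W(x,y,z,o=None):
    return [g[0]+c*x-s*y,g[1]+s*x+c*y,g[2]-arm.tcp_to_grasp-62+z]
print('exp head side,top',proj(b,W(-33,0,80)),proj(a,W(-33,0,80)),'base ctr',proj(b,W(0,0,0)), 'seat',proj(b,[506.6,-39.8,50]))
```

```text
pos [506.9 -40.6 289.8] tilt 0.03 heading -20.07 q6 1.61 t 5.75
shift cm [-0.05 -0.06  0.05] turn deg [ 0.   -0.03 -0.07] F [ 0.   -0.52 -2.88] open 45.8
exp head side,top [[353.87203273 196.26254032]] [[341.75583673 282.4471948 ]] base ctr [[339.76600935 217.32136211]] seat [[339.32823842 226.69775957]]
```

View pics/a4s.png

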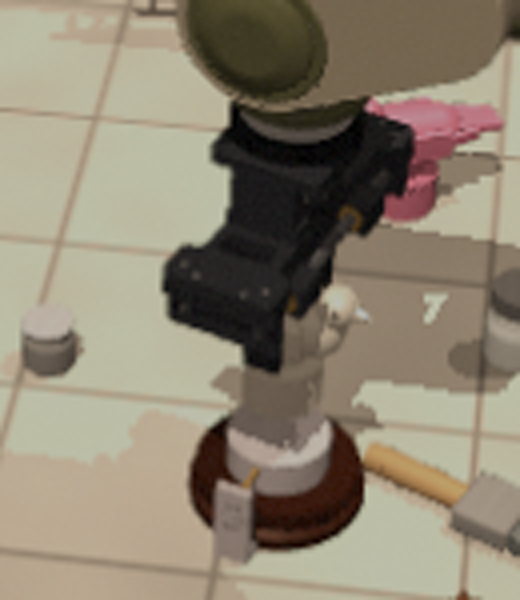

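View pics/a4t.png

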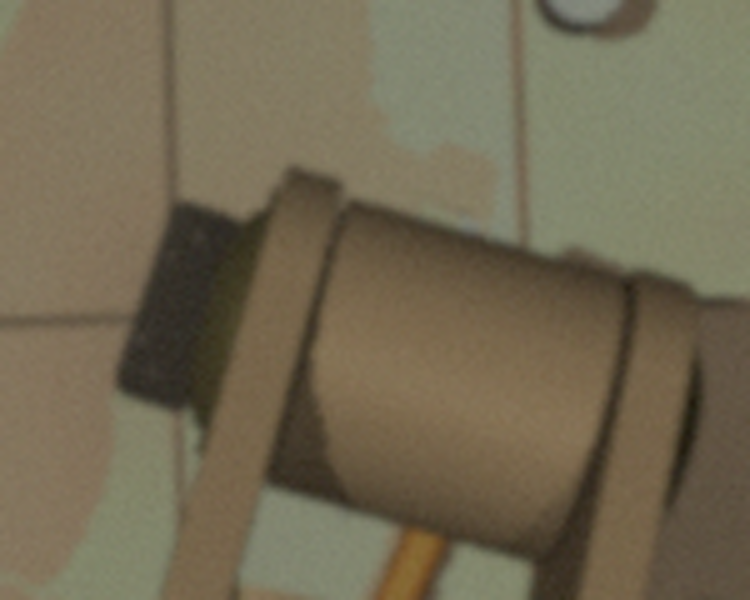

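The dove hangs about 30 mm over the seat. Its plinth centre is near (341,·) and the seat's near (340,·), so they agree within about 2 mm. I'll correct +1.5 mm in x and lower to just above the seat.

Call:
arm_command(deltas=[[0,0.14,-0.05,0.6,0,0,0],[0,0.14,-0.05,1.3,0,0,0],[0,0.14,-0.05,2.0,0,0,0],[0,0.14,-0.05,2.5,0,0,0],[0,0.14,-0.05,2.7,0,0,0],[0,0.14,-0.05,2.7,0,0,0]])

```text
t: 6.6
eef_pos: [508.1, -39.7, 262.7]
ee_rot: [-3.094, 0.545, 0.0]
wrist_force: [-0.0, 0.1, -3.1]
opening: 46.0
```

Run:
```python
from h import *
plan(506.6,-39.8,112,-20)
b=arm.camera('side')
cv2.imwrite('pics/a5s.png',crop(b['img'],295,170,90,100,6))
```

```text
pos [508.1 -39.7 262.7] tilt 0.01 heading -20.0 q6 1.61 t 6.6
shift cm [-0.14  0.06  0.34] turn deg [-0.    0.01  0.  ] F [-0.    0.07 -3.05] open 46.0
```

View pics/a5s.png

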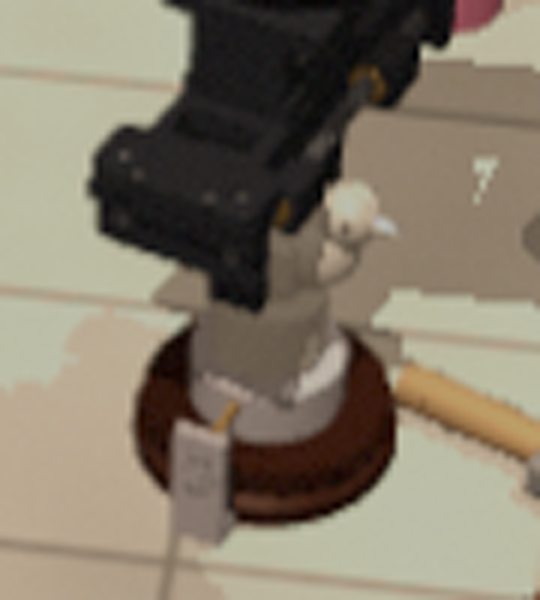

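Run:
```python
from h import *
b=arm.camera('side')
i=b['img'];g=cv2.cvtColor(i,cv2.COLOR_RGB2LAB);g[...,0]=cv2.createCLAHE(4,(8,8)).apply(g[...,0]);i=cv2.cvtColor(g,cv2.COLOR_LAB2RGB)
cv2.imwrite('pics/a6.png',crop(i,315,205,55,42,14))
ang=np.linspace(0,2*np.pi,13)[:-1]
print(((proj(b,[[506.6+32*np.cos(a),-39.8+32*np.sin(a),50] for a in ang])-[315,205])*14).round())
```

```text
[[159. 284.]
 [171. 349.]
 [230. 402.]
 [319. 430.]
 [414. 422.]
 [489. 383.]
 [523. 323.]
 [508. 259.]
 [449. 208.]
 [362. 182.]
 [269. 188.]
 [195. 226.]]
```

View pics/a6.png

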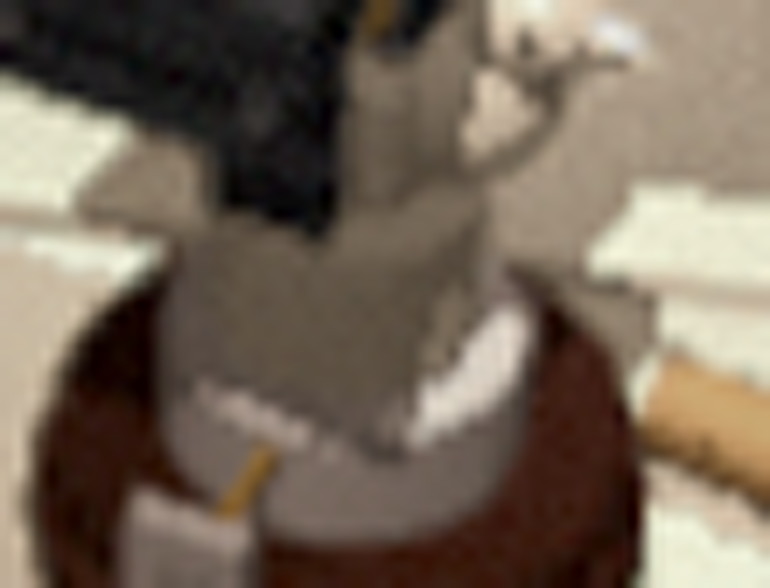

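The plinth spans about columns 198–485 of this crop and the seat 158–535, so it is centred to about 1 mm in x. The seat's front rim suggests the seat lies 1–2 mm further toward +y. I'll make a small correction and touch down in slow steps.

Call:
arm_command(deltas=[[0,-0.1,-0.07,0,0,0,0],[0,-0.1,-0.07,0.1,0,0,0],[0,-0.1,-0.07,0.2,0,0,0],[0,-0.1,-0.07,0.3,0,0,0],[0,-0.1,-0.07,0.4,0,0,0],[0,-0.1,-0.07,0.4,0,0,0]])

```text
t: 7.45
eef_pos: [507.5, -38.7, 259.2]
ee_rot: [3.094, -0.545, 0.002]
wrist_force: [-1.3, 1.5, 3.9]
opening: 45.8
```

```bash
cat > f.py <<'E'
from h import *
F=[];Z=[]
for i in range(8):
    s=arm.sense();F.append(s['wrist_force']);Z.append(s['eef_pos'][2]); b=arm.camera('side')
print('F',np.mean(F,0).round(2),'z',np.mean(Z).round(2),'std',np.std(Z).round(2));plan(506,-38.8,112,-20)
E
python3 f.py
```

```text
F [-0.25  1.36  4.09] z 259.03 std 0.1
pos [507.5 -38.7 258.9] tilt 0.02 heading -20.0 q6 1.61 t 7.85
shift cm [-0.13  0.06 -0.04] turn deg [-0.01 -0.02 -0.  ] F [0.55 1.61 4.74] open 46.2
```

Contact: 4.1 N push plus 3.2 N weight makes 7.3 N, so the seat is about 1 mm down, which agrees with z. I'll press further in two stages.

Call:
arm_command(deltas=[[0,0,0,0.1,0,0,0],[0,0,0,0.2,0,0,0],[0,0,0,0.3,0,0,0],[0,0,0,0.4,0,0,0],[0,0,0,0.4,0,0,0]])

```text
t: 8.48
eef_pos: [507.5, -38.7, 254.8]
ee_rot: [-3.094, 0.546, -0.001]
wrist_force: [0.6, 1.8, 6.2]
opening: 45.7
```

```bash
python3 f.py
```

```text
F [0.05 1.58 6.09] z 254.86 std 0.02
pos [507.5 -38.7 254.9] tilt 0.03 heading -20.0 q6 1.61 t 8.88
shift cm [-0.13  0.06 -0.44] turn deg [-0.   -0.03  0.  ] F [-0.31  1.32  6.19] open 45.8
```

Call:
arm_command(deltas=[[0,0,0,0.1,0,0,0],[0,0,0,0.2,0,0,0],[0,0,0,0.3,0,0,0],[0,0,0,0.3,0,0,0]])

```text
t: 9.38
eef_pos: [507.5, -38.7, 252.0]
ee_rot: [-3.094, 0.545, -0.001]
wrist_force: [-0.4, 1.8, 7.9]
opening: 45.7
```

```bash
python3 f.py
python3 - <<'E'
from h import *
b=arm.camera('side')
i=b['img']
cv2.imwrite('pics/b1.png',np.hstack([crop(i,290,160,100,110,4),crop(i,315,215,40,44,10)]))
a=arm.camera('top');cv2.imwrite('pics/b1t.png',a['img'][:,:,::-1])
E
```

```text
F [-0.21  1.71  7.39] z 252.02 std 0.02
pos [507.5 -38.7 252. ] tilt 0.04 heading -20.0 q6 1.61 t 9.78
shift cm [-0.14  0.06 -0.73] turn deg [-0.01 -0.04  0.  ] F [0.08 1.7  8.04] open 45.8
```

View pics/b1.png

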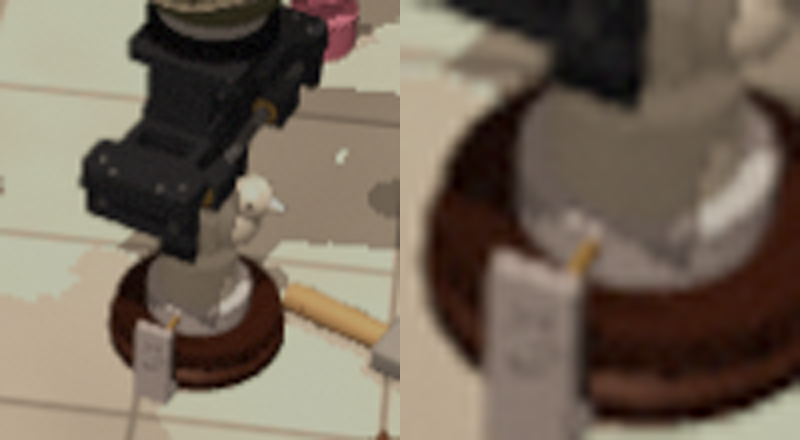

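View pics/b1t.png

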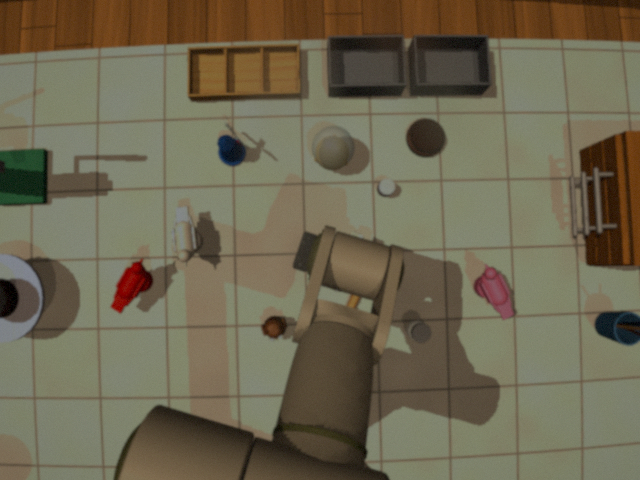

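The dove stands upright and centred on the seat. Its plinth is inside the seat rim on all visible sides, and the fingers are well above the post. In the top view the other white dove is still at (184,235) and the bystanders haven't moved. Depth is 8.0 mm from the z travel, and about 7.3 mm from the force (10.6 N in all). Both are within the window, so I'm handing in.

```bash
python3 f.py; python3 -c "
from plant import arm
print(arm.close_job());s=arm.sense();print(s['eef_pos'],s['wrist_force'])"
```

```text
F [-0.52  1.58  7.39] z 252.03 std 0.01
pos [507.5 -38.7 252. ] tilt 0.05 heading -20.0 q6 1.61 t 10.28
shift cm [-0.13  0.06 -0.73] turn deg [-0.01 -0.05  0.  ] F [0.21 1.82 7.63] open 46.3
the job is handed in; nothing more can be done
None
the job is handed in; nothing more can be done
```

The heavier dove is standing on the spring seat, and I handed the job in at about 10.3 s with it still gripped and pressed roughly 8 mm down.

- **Which dove:** I lifted the white dove on the robot's right, and it weighed 3.17 N (about 323 g). Only the heavier dove can weigh that much, so I did not lift the other one. It still stands untouched on the tile.
- **Seat depth:** The tool's downward travel after contact gives about 8.0 mm. The force (7.4 N push plus 3.2 N weight) gives about 7.3 mm. They differ by under 1 mm, and both are inside 5.5–10.5 mm. The brass pointer moved down about 2 px where about 2.6 px was expected. The gauge marks were too blurred to read directly.
- **Centring:** In the side view the plinth sat within about 1–2 mm of the seat's centre across the picture. The front-to-back position is less certain: the two cameras differed by about 3 mm, and I split the difference.
- **Other checks:** A side force of about 1.6 N stayed at the wrist while pressing. The last pictures showed no tilt and no bystander moved. The arm's height was steady to about 0.01 mm just before I handed in.

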